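# Slide the loaded tool caddy into its parking bay

## Robot

A 6-joint arm with a two-finger parallel gripper is mounted at the origin on the work surface; the furniture and walls round the work are solid. World frame = base frame: x ahead of the robot, y to its left, z up, the work surface at z = 0. Lengths are in m, angles in rad, forces in N, time in s.
With the tool pointing down it reaches from about 0.275 to 0.875 m from the base axis. Payload 12.5 kg.
Tool frame: the origin (TCP) lies at the very end of the fingers, on their centre line; the grasp point (between the pads) lies behind it (env.grip_depth is the z of the grasp point in the tool frame, in m); z points along the fingers, y is the line along which they close (so a half turn about z gives the same grasp; the last joint's range is limited). The gripper opens to 85 mm and grips with 20 to 120 N. Pads are 22 mm wide; open, the fingers measure 114 mm over their backs; the gripper's body (76 mm by 85 mm) begins 54 mm behind the grasp point. The pads swing forward as they close: fully open they stand 13 mm farther back than shut.
Start: joints at [1.043, 0.351, 1.652, -0, 1.139, -0.085], TCP at [0.236, 0.497, 0.231] pointing down, gripper open.
Joint ranges: [-2.75, 2.75], [-0.79, 2.1], [0.01, 2.65], [-1.57, 4.71], [0.07, 3.14], [-2.87, 2.87]. Speed limits (rad/s): [2.22, 2.22, 2.79, 3.14, 3.14, 3.14].

## Interface

Orientations are given as a unit quaternion [x, y, z, w].
In Python, from cell import env gives the robot as it stands.
- The arm moves only by the shell command python3 -m inch 'ROWS' [OPENING] [FORCE]. ROWS is JSON, a list of rows, each an object of numbers: "dx", "dy", "dz": the shift along the tool's x, y, z in mm; "roll": the turn about the tool's z in rad. In form: [{"dx": .., "dy": .., "dz": .., "roll": ..}, ...]. A call has 1 to 8 rows; each row shifts and turns the commanded pose from where the row before left it, along the tool's axes as they then stand; what a row does not reach is not made up. A row lasts 1/12 s, in which the tool goes at most 41.7 mm and 7.16 degrees, less where a joint would pass 70% of its speed; a pose out of reach is approached as far as the arm can. A call with a gripper value outside its range is refused whole. OPENING is the gripper's target within -1 to 1 (fully open at 1, half-way at 0, shut at -1), set as the call begins (- or left out, the last holds). The fingers move at their own pace and stop on an object; FORCE is the grip in N (left out, the last holds). Time passes only in rows, so rows that do not move let the fingers close. It gives the time, the measured TCP pose, the force, the opening and the grip force at its end, in the units of the state.
- env.observe(): the state, without advancing time (a new reading comes with each control period).
- env.grab_frame(name): name is "scene" or "top" or "wrist"; returns a dict with "color" (420x560x3 uint8, red, green, blue), "intrinsics" (3x3 intrinsics, pixels), "R" (3x3) and "t" (3): a world point X has camera coordinates R X + t. Camera axes: x right, y down, z forward; pixel columns grow to the right and rows downward; lengths in m; the calibration is good to about 2 mm. The wrist camera is an equidistant fisheye: a pixel r from the principal point sees the ray r / f radians off the axis. A picture is of the moment at which its call begins. There is no depth.
- env.sign_off(): hands the job in; it is judged then, once.
The state is a dict: "t": time; "joint_positions": joint angles; "joint_vel": joint speeds; "joint_torque": joint torques, N m; "position": TCP position; "ee_rot": TCP orientation; "contact_force": force on the tool from outside, world axes, zero at the start; "moment": the same for the moment, N m; "gripper_width": finger opening in m; "grip_force": force on a finger pad.
Only numpy, scipy, OpenCV 4.12 (cv2) and the standard library are available. Lean on these libraries where they do the work, as an engineer would, in place of code of your own. Each camera call takes 0.05 s, during which the arm holds its last target. There are 200 camera calls.

## Task

Push the loaded plywood caddy along the bench into the three-sided bay of wooden battens, until its back edge lies flat along the back batten. It is top-heavy, so push with the fingers only against the edge of its thick base board: do not tip it, grip or lift it, or touch the bin, the tall back board or what it carries. Leave the tape measure and the roll of tape where they are, and finish with the hand clear.

Things in the scene. Friction and masses are not known exactly. Their poses are not given: they have to be found in the camera images.
- caddy: Loose plywood tool caddy, about 0.9 kg. Its base, the only part to push, is a solid board 130 mm deep (x), 240 mm wide (y), 28 mm thick, flat on the bench. Origin: centre of its underside; z up, +x towards the caddy's tall back (far side): push on the 240 mm wide face at x = -65 mm, z = 0 to 28 mm. Sliding friction about 4 to 8 N; tips over forward if pushed high.
- caddy_upper: All that is fixed on the base board (same origin and axes); not to be touched. Bin 220 mm wide, 70 mm high, front face at x = -55 mm (10 mm behind the base's edge); back board x = 50 to 64 mm, 238 mm high, with a hand slot; in the bin a yellow glue bottle 206 mm tall (59 mm across, at x = 18, y = -66 mm) and two cartons, from x = -18 mm back, up to 78 and 113 mm high.
- bay: Bay fixed to the bench: three wooden battens 24 mm wide, 22 mm high, open towards the robot. Origin: on the bench, where the centre of the parked caddy's underside belongs; +x points into the bay, away from the robot. Back batten's near face at x = +65 mm; side battens' inner faces at y = +-145 mm, running from x = -35 to +65 mm (25 mm play each side of the caddy).
- tape_measure: Black tape measure, 36 x 87 x 64 mm, standing to the right of the bay; origin at the centre of its underside. To be left alone.
- brown_tape: Roll of brown tape lying flat, 105 x 118 x 50 mm, to the left of the bay; origin at the centre of its underside. To be left alone.

How it is judged:
By the outcome, as a careful person would: the job done as asked, in the order asked, and still so for the second after the job is handed in, with the robot touching nothing.
It also fails if it takes over 32 s, if anything falls off the work surface, if the arm or the gripper's body presses on something with over 40 N, if the wrist force passes 120 N, or if a joint passes its speed limit or range.

## Working session

There is one attempt and no reset: what is moved stays moved. The work goes in short steps, Python scripts to look and compute and a shell command to move; the robot and the scene stay as the last step left them, time stands still between calls to the robot, and variables do not carry over. Pictures are saved under pics/ and viewed, at most 10 in all, crops included, and the job is handed in when it is done.

```bash
mkdir -p pics
python3 - <<'E'
from cell import env
import cv2
for n in ("top","scene"):
    f=env.grab_frame(n); cv2.imwrite(f"pics/{n}0.png",f["color"][:,:,::-1])
    print(n,f["intrinsics"],f["R"],f["t"])
s=env.observe();print(s["t"],s["position"],s["ee_rot"],env.grip_depth)
E
```

```text
top [[437.21996983   0.         283.70543001]
 [  0.         437.21996983 209.05211576]
 [  0.           0.           1.        ]] [[ 0.02605317 -0.99964259  0.00599355]
 [-0.98692241 -0.02667481 -0.15897359]
 [ 0.15907665 -0.0017734  -0.98726464]] [0.19600196 0.61134059 1.01334175]
scene [[419.78626561   0.         282.77019402]
 [  0.         419.78626561 209.02725459]
 [  0.           0.           1.        ]] [[-0.83869106 -0.54448346 -0.01162176]
 [-0.47355546  0.73964452 -0.47819579]
 [ 0.26896567 -0.39555499 -0.87817636]] [0.6308809  0.16022375 0.87514169]
0.1 [0.23549031 0.49672031 0.23081494] [ 2.19604832e-01  9.75588771e-01 -4.93997248e-04 -1.56499525e-04] -0.0187
```

View pics/top0.png

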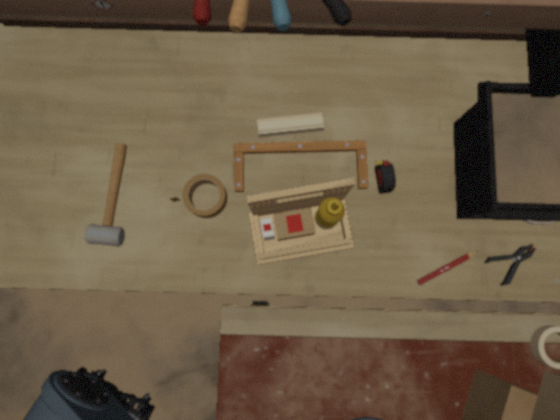

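View pics/scene0.png

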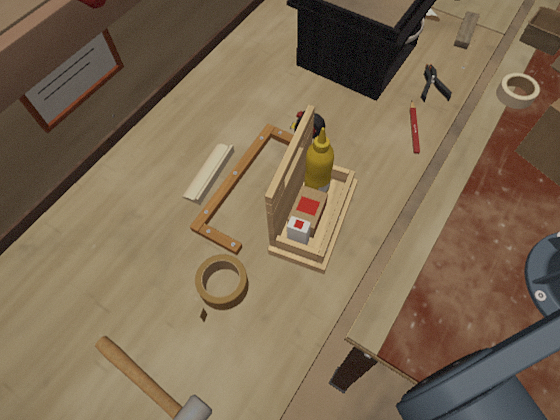

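The top view shows the caddy's base front corners near (258,262) and (352,248), and the bay's back batten near (235..367,147). The tape roll is at (204,195) and the tape measure at (386,177). I'll take an enlarged crop for accuracy.

```bash
cat > h.py <<'E'
import numpy as np
def ray(f,u,v,z):
    K,R,t=map(np.array,(f["intrinsics"],f["R"],f["t"]))
    d=R.T@np.linalg.solve(K,[u,v,1]); c=-R.T@t
    return c+d*(z-c[2])/d[2]
def proj(f,X):
    K,R,t=map(np.array,(f["intrinsics"],f["R"],f["t"]))
    p=K@(R@np.array(X)+t); return p[:2]/p[2]
E
python3 - <<'E'
import cv2
im=cv2.imread("pics/top0.png")[130:270,170:400]
cv2.imwrite("pics/topc.png",cv2.resize(im,None,fx=3.4,fy=3.4,interpolation=cv2.INTER_CUBIC))
E
```

```text
(no output)
```

View pics/topc.png

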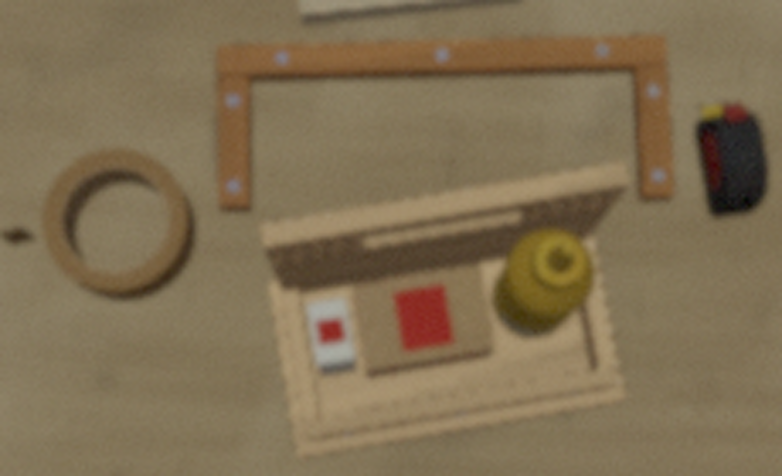

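Run:
```python
from cell import env
from h import *
f=env.grab_frame("top"); R,t=np.array(f["R"]),np.array(f["t"]); print("cam",-R.T@t)
g=lambda x,y,z: ray(f,170+x/3.4,130+y/3.4,z)
a,b=g(300,453,.028),g(624,397,.028)
d=b-a;L=np.hypot(*d[:2]);print("front top",a,b,L)
a0,b0=g(300,453,0),g(624,397,0);print("if z0",a0,b0,np.linalg.norm(b0-a0))
# caddy yaw: y axis from b(right) to a(left)
yv=(a-b)[:2]/L; xv=np.array([yv[1],-yv[0]]); print("caddy yaw",np.degrees(np.arctan2(xv[1],xv[0])), "centre",(a+b)[:2]/2+.065*xv)
for n,p in dict(bl=(250,75),br=(637,68),ol=(217,47),orr=(665,37),el=(249,208),er=(642,197)).items(): print(n,g(*p,.022))
l,r=g(250,75,.022),g(637,68,.022); yb=(l-r)[:2];W=np.hypot(*yb);yb/=W; xb=np.array([yb[1],-yb[0]])
print("bay W",W,"yaw",np.degrees(np.arctan2(xb[1],xb[0])),"origin",(l+r)[:2]/2-.065*xb)
print("roll",g(117,222,.05),"tm",g(733,160,.064))
from scipy.spatial.transform import Rotation as Ro
print(Ro.from_quat(env.observe()["ee_rot"]).as_matrix().round(3), env.observe()["gripper_width"])
```

```text
cam [0.43704025 0.21403636 1.09644875]
front top [0.47443275 0.27041713 0.028     ] [0.52049506 0.03911654 0.028     ] 0.23584252697606983
if z0 [0.47541267 0.27189465 0.        ] [0.52268209 0.03453255 0.        ] 0.24202306748427357
caddy yaw 11.262808640730361 centre [0.56121211 0.16746195]
bl [0.75404643 0.31798309 0.022     ]
br [0.76753416 0.02854892 0.022     ]
ol [0.77505679 0.34357914 0.022     ]
orr [0.79226321 0.00746534 0.022     ]
el [0.65275255 0.31459928 0.022     ]
er [0.66894233 0.02492666 0.022     ]
bay W 0.28974826278196364 yaw 2.668072343125123 origin [0.69586076 0.17024027]
roll [0.63434461 0.4059696  0.05      ] tm [ 0.68858862 -0.03263424  0.064     ]
[[-0.904  0.428 -0.   ]
 [ 0.428  0.904 -0.001]
 [ 0.    -0.001 -1.   ]] 0.0854638638319474
```

Held against the given sizes:
- **Caddy:** the front edge measures 242 mm for 240. Its pose is about (0.563, 0.166), yaw 11.3°.
- **Bay:** the opening measures 290 mm for 290. Its pose is about (0.696, 0.170), yaw about 2.9°.

Next I move to a point about 40 mm in front of the face, with the fingers' line parallel to it.

```bash
python3 -m inch '[{"dx":-29,"dy":-19},{"dx":-29,"dy":-19},{"dx":-29,"dy":-19},{"dx":-29,"dy":-19},{"dx":-29,"dy":-19},{"dx":-29,"dy":-19}]' 0.3 && python3 -m inch '[{"dx":-29,"dy":-19},{"dx":-29,"dy":-19},{"dx":-29,"dy":-19},{"dx":-29,"dy":-19},{"dx":-28,"dy":-19},{"dx":-28,"dy":-19}]' && python3 -m inch '[{"dz":20,"roll":-0.08},{"dz":20,"roll":-0.08},{"dz":20,"roll":-0.08},{"dz":20,"roll":-0.08},{"dz":20,"roll":-0.08},{"dz":20,"roll":-0.08},{"dz":20,"roll":-0.08},{"dz":20,"roll":-0.08}]'; python3 -m inch '[{},{}]'
python3 - <<'E'
from cell import env
import cv2
from scipy.spatial.transform import Rotation as Ro
f=env.grab_frame("top"); cv2.imwrite("pics/t1.png",cv2.resize(f["color"][130:300,170:400,::-1],None,fx=3.4,fy=3.4,interpolation=cv2.INTER_CUBIC))
print(Ro.from_quat(env.observe()["ee_rot"]).as_matrix().round(3))
E
```

```text
[[-0.904  0.428 -0.   ]
 [ 0.428  0.904 -0.001]
 [ 0.    -0.001 -1.   ]]invalid input
invalid input
```

View pics/t1.png

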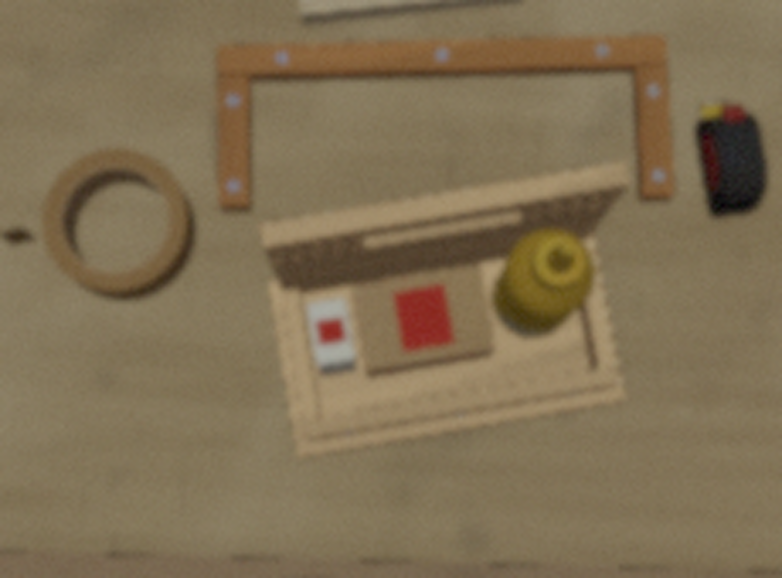

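The picture shows nothing has moved. The rows were refused, probably because each needs all four keys.

```bash
python3 -m inch '[{"dx":-29,"dy":-19,"dz":0,"roll":0},{"dx":-29,"dy":-19,"dz":0,"roll":0},{"dx":-29,"dy":-19,"dz":0,"roll":0},{"dx":-29,"dy":-19,"dz":0,"roll":0},{"dx":-29,"dy":-19,"dz":0,"roll":0},{"dx":-29,"dy":-19,"dz":0,"roll":0}]' 0.3
```

```text
t: 0.7
position: [0.3445, 0.3179, 0.2313]
ee_rot: [0.219, 0.976, -0.0, -0.0]
contact_force: [0.7, -0.0, -0.1]
gripper_width: 0.0557
grip_force: 0.0
```

```bash
python3 -m inch '[{"dx":-29,"dy":-19,"dz":0,"roll":0},{"dx":-29,"dy":-19,"dz":0,"roll":0},{"dx":-29,"dy":-19,"dz":0,"roll":0},{"dx":-29,"dy":-19,"dz":0,"roll":0},{"dx":-28,"dy":-19,"dz":0,"roll":0},{"dx":-28,"dy":-19,"dz":0,"roll":0}]' && python3 -m inch '[{"dx":0,"dy":0,"dz":20,"roll":-0.08},{"dx":0,"dy":0,"dz":20,"roll":-0.08},{"dx":0,"dy":0,"dz":20,"roll":-0.08},{"dx":0,"dy":0,"dz":20,"roll":-0.08},{"dx":0,"dy":0,"dz":20,"roll":-0.08},{"dx":0,"dy":0,"dz":20,"roll":-0.08},{"dx":0,"dy":0,"dz":20,"roll":-0.08},{"dx":0,"dy":0,"dz":20,"roll":-0.08}]'
python3 - <<'E'
from cell import env
import cv2
from scipy.spatial.transform import Rotation as Ro
f=env.grab_frame("scene"); cv2.imwrite("pics/t2.png",cv2.resize(f["color"][100:350,200:480,::-1],None,fx=2.4,fy=2.4,interpolation=cv2.INTER_CUBIC))
print(Ro.from_quat(env.observe()["ee_rot"]).as_matrix().round(3))
E
```

```text
t: 1.2
position: [0.4511, 0.1411, 0.2313]
ee_rot: [0.22, 0.976, 0.0, 0.0]
contact_force: [0.0, 0.6, 0.4]
gripper_width: 0.0554
grip_force: 0.0
t: 1.87
position: [0.4505, 0.1427, 0.0703]
ee_rot: [-0.1, 0.995, 0.0, 0.0]
contact_force: [0.2, 0.5, -0.1]
gripper_width: 0.0555
grip_force: 0.0
[[-0.979 -0.205 -0.004]
 [-0.205  0.979 -0.001]
 [ 0.005 -0.    -1.   ]]
```

View pics/t2.png

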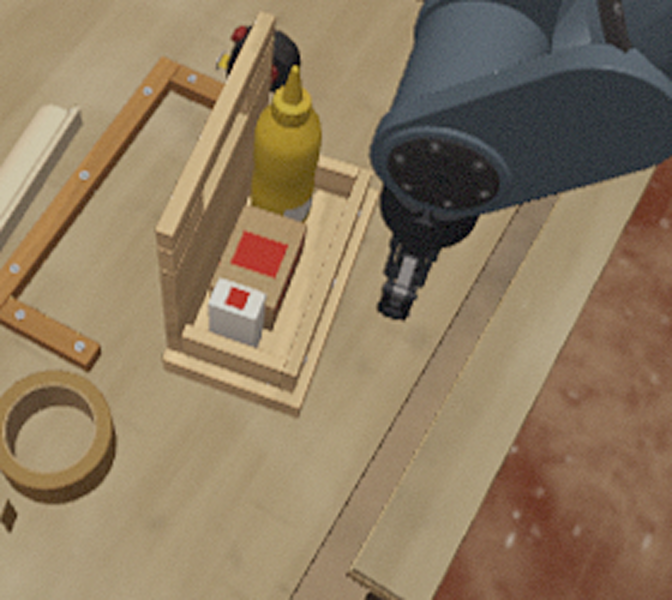

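The hand is in front of the base edge and parallel to it, and the bin, bottle and tall back board are clear. I'll descend next and approach to just before contact.

```bash
python3 -m inch '[{"dx":0,"dy":0,"dz":20,"roll":0},{"dx":0,"dy":0,"dz":20,"roll":0},{"dx":0,"dy":0,"dz":15,"roll":0},{"dx":0,"dy":0,"dz":9,"roll":0},{"dx":-8,"dy":0,"dz":0,"roll":0},{"dx":-8,"dy":0,"dz":0,"roll":0},{"dx":-7,"dy":0,"dz":0,"roll":0},{"dx":-5,"dy":0,"dz":0,"roll":0}]' && python3 -m inch '[{"dx":-3,"dy":0,"dz":0,"roll":0},{"dx":-3,"dy":0,"dz":0,"roll":0}]' && python3 -m inch '[{"dx":-3,"dy":0,"dz":0,"roll":0},{"dx":-3,"dy":0,"dz":0,"roll":0}]'
python3 - <<'E'
from cell import env
import cv2
f=env.grab_frame("scene"); cv2.imwrite("pics/t3.png",cv2.resize(f["color"][110:290,240:440,::-1],None,fx=3.2,fy=3.2,interpolation=cv2.INTER_CUBIC))
E
```

```text
t: 2.58
position: [0.48, 0.1486, 0.0084]
ee_rot: [-0.098, 0.995, 0.0, 0.001]
contact_force: [-0.4, 0.2, 0.1]
gripper_width: 0.0556
grip_force: 0.0
t: 2.75
position: [0.4846, 0.1495, 0.0078]
ee_rot: [-0.098, 0.995, 0.0, 0.0]
contact_force: [-0.2, 1.2, 0.7]
gripper_width: 0.0556
grip_force: 0.0
t: 2.92
position: [0.4886, 0.1503, 0.0072]
ee_rot: [-0.098, 0.995, -0.0, -0.002]
contact_force: [-7.1, -1.7, 4.6]
gripper_width: 0.0553
grip_force: 3.6
```

View pics/t3.png

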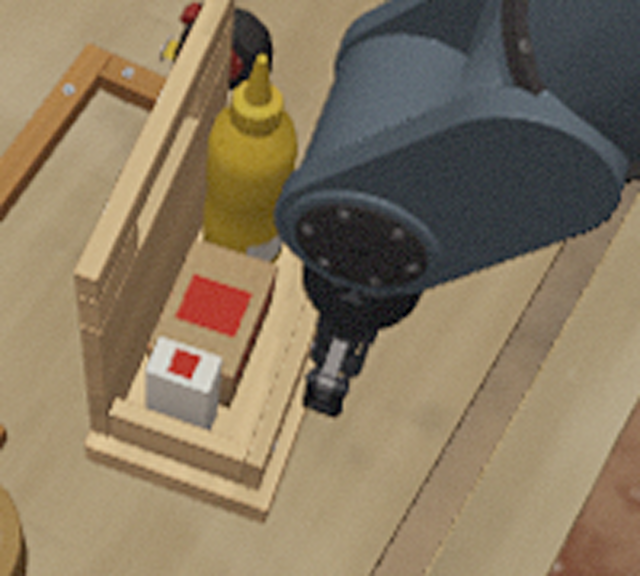

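Contact is at the expected place, with about 7 N of sliding force. I'll push forward while gradually turning the caddy clockwise to match the bay.

```bash
python3 -m inch '[{"dx":-4,"dy":0,"dz":0,"roll":0.006},{"dx":-4,"dy":0,"dz":0,"roll":0.006},{"dx":-4,"dy":0,"dz":0,"roll":0.006},{"dx":-4,"dy":0,"dz":0,"roll":0.006},{"dx":-4,"dy":0,"dz":0,"roll":0.006},{"dx":-4,"dy":0,"dz":0,"roll":0.006},{"dx":-4,"dy":0,"dz":0,"roll":0.006},{"dx":-4,"dy":0,"dz":0,"roll":0.006}]' && python3 -m inch '[{"dx":-4,"dy":0,"dz":0,"roll":0.006},{"dx":-4,"dy":0,"dz":0,"roll":0.006},{"dx":-4,"dy":0,"dz":0,"roll":0.006},{"dx":-4,"dy":0,"dz":0,"roll":0.006},{"dx":-4,"dy":0,"dz":0,"roll":0.006},{"dx":-4,"dy":0,"dz":0,"roll":0.006}]'
python3 - <<'E'
from cell import env
import cv2
f=env.grab_frame("top"); cv2.imwrite("pics/t4.png",cv2.resize(f["color"][130:300,170:400,::-1],None,fx=3.4,fy=3.4,interpolation=cv2.INTER_CUBIC))
E
```

```text
t: 3.63
position: [0.5202, 0.1561, 0.007]
ee_rot: [-0.074, 0.997, -0.0, -0.001]
contact_force: [-6.2, 0.8, 2.2]
gripper_width: 0.0556
grip_force: 2.9
t: 4.13
position: [0.544, 0.1593, 0.007]
ee_rot: [-0.056, 0.998, -0.0, -0.001]
contact_force: [-6.4, 0.4, 2.0]
gripper_width: 0.0557
grip_force: 3.0
```

View pics/t4.png

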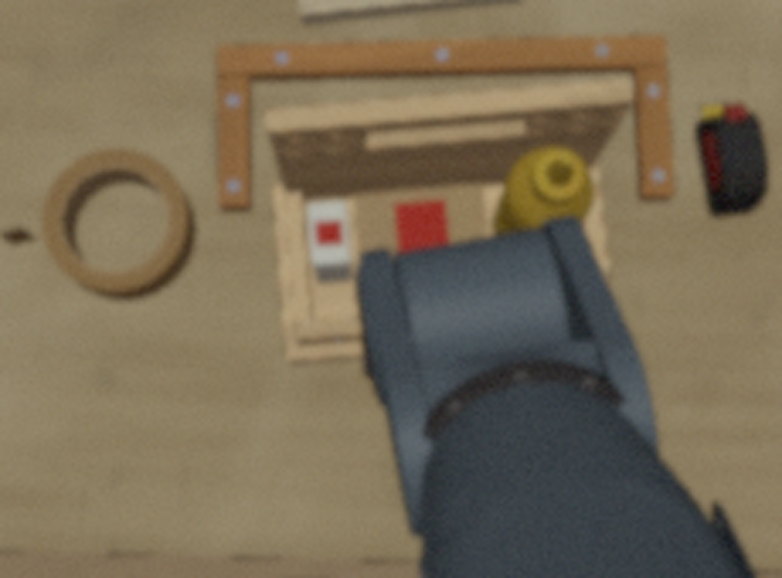

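The caddy is entering the bay roughly centred: its left side is at x≈280 against the batten at 250, its right side at ≈606 against 640. It is turning as commanded, so I continue.

```bash
python3 -m inch '[{"dx":-4,"dy":0,"dz":0,"roll":0.006},{"dx":-4,"dy":0,"dz":0,"roll":0.006},{"dx":-4,"dy":0,"dz":0,"roll":0.006},{"dx":-4,"dy":0,"dz":0,"roll":0.006},{"dx":-4,"dy":0,"dz":0,"roll":0.006},{"dx":-4,"dy":0,"dz":0,"roll":0.006},{"dx":-4,"dy":0,"dz":0,"roll":0.006},{"dx":-4,"dy":0,"dz":0,"roll":0.006}]' && python3 -m inch '[{"dx":-4,"dy":0,"dz":0,"roll":0.006},{"dx":-4,"dy":0,"dz":0,"roll":0.006},{"dx":-4,"dy":0,"dz":0,"roll":0},{"dx":-4,"dy":0,"dz":0,"roll":0},{"dx":-4,"dy":0,"dz":0,"roll":0},{"dx":-4,"dy":0,"dz":0,"roll":0},{"dx":-4,"dy":0,"dz":0,"roll":0},{"dx":-4,"dy":0,"dz":0,"roll":0}]'
```

```text
t: 4.85
position: [0.576, 0.1623, 0.007]
ee_rot: [-0.033, 0.999, -0.0, -0.001]
contact_force: [-5.6, 0.1, 1.7]
gripper_width: 0.0557
grip_force: 2.8
t: 5.52
position: [0.6079, 0.164, 0.007]
ee_rot: [-0.027, 1.0, -0.0, -0.001]
contact_force: [-6.9, -0.0, 2.4]
gripper_width: 0.0553
grip_force: 3.0
```

```bash
python3 -m inch '[{"dx":-2,"dy":0,"dz":0,"roll":0},{"dx":-2,"dy":0,"dz":0,"roll":0},{"dx":-2,"dy":0,"dz":0,"roll":0}]';python3 -m inch '[{"dx":-1,"dy":0,"dz":0,"roll":0},{"dx":-1,"dy":0,"dz":0,"roll":0}]';python3 -m inch '[{"dx":-1,"dy":0,"dz":0,"roll":0},{"dx":-1,"dy":0,"dz":0,"roll":0}]'
```

```text
t: 5.77
position: [0.614, 0.1643, 0.007]
ee_rot: [-0.027, 1.0, -0.0, -0.001]
contact_force: [-5.7, -0.2, 2.7]
gripper_width: 0.0554
grip_force: 2.8
t: 5.93
position: [0.6162, 0.1644, 0.007]
ee_rot: [-0.027, 1.0, -0.0, -0.001]
contact_force: [-5.5, -1.2, 1.4]
gripper_width: 0.0551
grip_force: 2.7
t: 6.1
position: [0.6182, 0.1645, 0.007]
ee_rot: [-0.027, 1.0, -0.0, -0.001]
contact_force: [-5.1, -0.4, 1.5]
gripper_width: 0.0553
grip_force: 2.6
```

```bash
for i in 1; do python3 -m inch '[{"dx":-1,"dy":0,"dz":0,"roll":0},{"dx":-1,"dy":0,"dz":0,"roll":0}]' | grep -E "pos|force"; done; python3 -m inch '[{"dx":-1,"dy":0,"dz":0,"roll":0}]' | grep -E "pos|force"; python3 -m inch '[{"dx":-1,"dy":0,"dz":0,"roll":0}]' | grep -E "pos|force"
```

```text
position: [0.6202, 0.1647, 0.007]
contact_force: [-5.1, 0.0, 0.9]
grip_force: 2.6
position: [0.6211, 0.1647, 0.007]
contact_force: [-5.5, 0.2, 0.9]
grip_force: 2.6
position: [0.6222, 0.1648, 0.007]
contact_force: [-5.3, 0.0, 1.8]
grip_force: 2.6
```

```bash
python3 -m inch '[{"dx":-1,"dy":0,"dz":0,"roll":0}]' | grep -E "pos|contact"; python3 -m inch '[{"dx":-1,"dy":0,"dz":0,"roll":0}]' | grep -E "pos|contact"; python3 -m inch '[{"dx":-1,"dy":0,"dz":0,"roll":0}]' | grep -E "pos|contact"
python3 - <<'E'
from cell import env
import cv2
f=env.grab_frame("scene"); cv2.imwrite("pics/t5.png",cv2.resize(f["color"][90:270,170:390,::-1],None,fx=3.3,fy=3.3,interpolation=cv2.INTER_CUBIC))
print(env.observe()["moment"])
E
```

```text
position: [0.6223, 0.1648, 0.007]
contact_force: [-15.5, -1.0, 9.1]
position: [0.6223, 0.1648, 0.007]
contact_force: [-21.4, -1.8, 13.8]
position: [0.6223, 0.1648, 0.0069]
contact_force: [-27.1, -1.4, 19.2]
[-0.28970698  3.36441977  0.01238348]
```

View pics/t5.png

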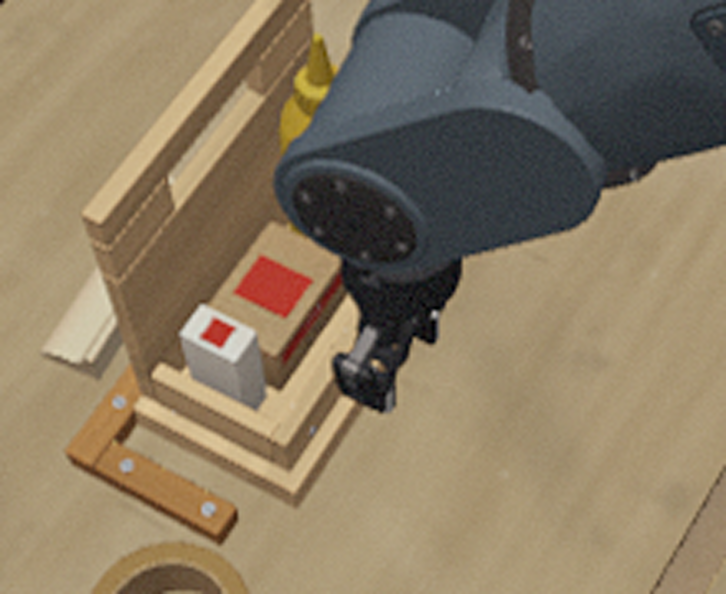

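The caddy stopped hard at 27 N with no sideways force or turning moment, so its back is flat on the batten. In the picture it stands level, and the left side batten is clear of its left edge. Backing off now.

```bash
python3 -m inch '[{"dx":2,"dy":0,"dz":0,"roll":0},{"dx":2,"dy":0,"dz":0,"roll":0},{"dx":4,"dy":0,"dz":0,"roll":0},{"dx":10,"dy":0,"dz":0,"roll":0},{"dx":20,"dy":0,"dz":0,"roll":0},{"dx":25,"dy":0,"dz":0,"roll":0},{"dx":25,"dy":0,"dz":-5,"roll":0},{"dx":25,"dy":0,"dz":-20,"roll":0}]' && python3 -m inch '[{"dx":30,"dy":0,"dz":-20,"roll":0},{"dx":30,"dy":0,"dz":-20,"roll":0},{"dx":30,"dy":0,"dz":-20,"roll":0},{"dx":20,"dy":0,"dz":-20,"roll":0},{"dx":10,"dy":0,"dz":-10,"roll":0},{"dx":0,"dy":0,"dz":0,"roll":0}]'
python3 - <<'E'
from cell import env
import cv2
f=env.grab_frame("top"); cv2.imwrite("pics/t6.png",cv2.resize(f["color"][130:250,170:400,::-1],None,fx=3.4,fy=3.4,interpolation=cv2.INTER_CUBIC))
E
```

```text
t: 7.4
position: [0.5107, 0.1585, 0.0306]
ee_rot: [-0.027, 1.0, -0.0, -0.001]
contact_force: [-0.1, 0.2, -0.2]
gripper_width: 0.0557
grip_force: 0.0
t: 7.9
position: [0.3927, 0.1528, 0.1243]
ee_rot: [-0.027, 1.0, 0.0, 0.002]
contact_force: [1.3, 0.5, 0.3]
gripper_width: 0.0552
grip_force: 0.0
```

View pics/t6.png

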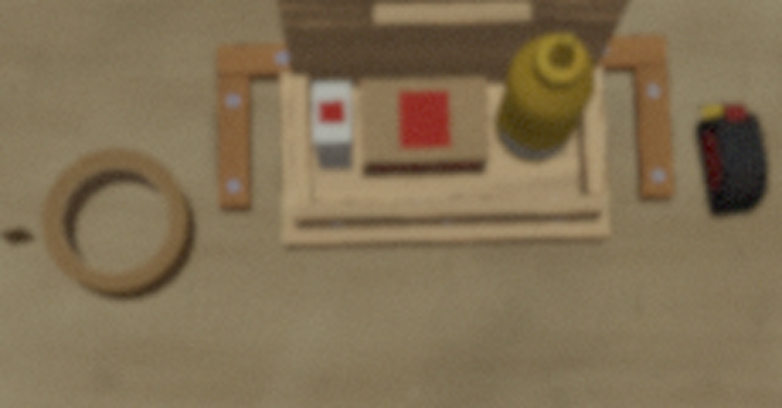

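The caddy sits in the bay with its front corners at crop (283,246) and (609,238), centred, and the tapes have not moved. One numeric check before handing in.

Run:
```python
from cell import env
from h import *
import cv2
f=env.grab_frame("top")
g=lambda x,y,z: ray(f,170+x/3.4,130+y/3.4,z)
a,b=g(283,246,0),g(609,238,0); d=a-b
print(a,b,np.hypot(*d[:2]),"yaw",np.degrees(np.arctan2(-d[0],d[1])))
# sub-pixel line fits: caddy front lower edge, back batten outer edge
G=cv2.cvtColor(f["color"],cv2.COLOR_RGB2GRAY).astype(float)
def fit(us,v0,v1,z,sgn):
    P=[]
    for u in us:
        gr=np.clip(sgn*np.diff(G[v0:v1,u]),0,None)
        if gr.max()<4: continue
        k=gr.argmax(); s=slice(max(k-1,0),k+2)
        P.append(ray(f,u,v0+.5+(np.arange(len(gr))[s]*gr[s]).sum()/gr[s].sum(),z)[:2])
    P=np.array(P);m=np.polyfit(P[:,1],P[:,0],1);r=P[:,0]-np.polyval(m,P[:,1])
    print(len(P),"yaw",np.degrees(np.arctan(-m[0])),"x at y=.17",np.polyval(m,.17),"rms",r.std())
fit(range(258,346),196,206,0,-1)
fit(list(range(236,252))+list(range(352,364)),138,148,.022,-1)
```

```text
[0.62887947 0.29004636 0.        ] [0.641599   0.04587112 0.        ] 0.24450631469891518 yaw 2.981945131078238
88 yaw 2.9613416470034277 x at y=.17 0.6385535025987042 rms 0.0002949062257217915
28 yaw 2.9407203733352176 x at y=.17 0.7878034964740425 rms 0.0013733180780249796
```

```bash
python3 -c "
from cell import env
print(env.sign_off())"
```

```text
the job is handed in; nothing more can be done
None
```

The caddy is parked in the bay against the back batten, its yaw matching the bay to within about 0.1°; the hand is clear, the tape measure and tape roll look unmoved, and the job was handed in at about 8 s of the 32 s allowed.

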